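# Scribe a division line, then hold the index plunger out

### The job

Take the scriber out of the tool stand and slowly (about 2 cm a second) scribe one line on the brass blank, its point lightly touching the metal close along the straightedge, from beside the centre nut out to near the blank's rim. Put the scriber back upright in the hole it came from. Then pull the dividing fixture's sprung index plunger fully up out of its dial hole and finish while still gripping its knob and holding it up, so that the dial can be turned by hand to the next division; do not disturb the pencil, doming block, cream pot or emery block.

Things in the scene. Friction and masses are not known exactly. Their poses are not given: they have to be found in the camera images.
- scriber: Brass scriber, 140 mm long, 30 g, loose, standing point down in one end hole of the stand. Origin at its blunt upper end; its z axis runs down the tool to the point. Round 9 mm shank for 90 mm, then a 50 mm taper to the point. In the stand its top is about 143 mm above the bench, the upper 88 mm free; it may lean by up to 3 degrees.
- scriber_tip (a point): The scriber's point, 140 mm from its origin.
- stand: Fixed hardwood tool stand, 50 x 150 x 55 mm, origin under its centre, z up. Four holes in a row along its y axis at y = -54, -18, 18, 54 mm: 10.5 mm wide for the upper 27 mm, then 6 mm wide for 24 mm, floor 4 mm above the bench. Scriber and pencil stand in the end holes, either way round; the middle holes are empty.
- pencil: Pencil, 7 x 180 mm, loose, standing in the other end hole of the stand, its top 208 mm above the bench; origin at its lower end. It stays there.
- fixture: Fixed dividing fixture. Origin under the centre of its base (130 mm along x, 262 along y, 14 high), on the dial's axis, z up. At its +y end a post carries the straightedge and a small knurled clamp screw (15 mm wide, leave it alone); at its -y end a bracket, arm top at z = 64 mm, carries the index plunger, whose axis is at x = 0, y = -77 mm.
- line_start (a point): Inner end of the line to scribe, on the blank's face (fixture frame 0, 18, 41 mm), 1 mm from the straightedge's working edge on its open (-x) side. Axes as the fixture's.
- line_end (a point): Outer end of the line to scribe, on the blank's face (fixture frame 0, 60, 41 mm), 42 mm from line_start along the fixture's +y.
- plunger (a joint): Height of the index plunger: 0 = seated (pin 8 mm deep in the dial hole), 0.008 = the tip just leaves the hole, 0.013 = fully back against a hard stop. It slides straight up; its spring pulls down with 6 N seated and 11 N fully back, and it snaps home when let go (it cannot be parked).
- knob_center (a point): Where to grip the plunger's black round knob: on its axis, 14 mm above its underside, 93.5 mm above the bench when seated; it rises with the plunger. The knob is 22 mm wide over its lower half, 27 mm over its upper half, 27.5 mm high. Below it a 16 mm sleeve with a 23 mm nut at its foot stands on the bracket arm.
- emery_block: Bystander: emery-covered sanding block, 53 x 95 x 29 mm, loose; origin under its centre.
- dial: Steel index dial, 170 mm across, 14 mm thick, 24 holes of 7 mm near its rim, level; origin at its underside centre, 24 mm up. It carries the brass blank to be scribed, a disc 130 mm across, 3 mm thick, face 41 mm above the bench, held by a centre nut on a 21 mm washer (stud to 54 mm); fine lines on it are earlier divisions. The plunger's pin locks it; with the pin out it turns stiffly.
- straightedge_end (a point): Fixed steel straightedge over the blank, 24 mm wide, 4 mm thick (42 to 46 mm above the bench). This point is the inner end of its working edge, on top, at fixture x = 1, y = 14 mm; the edge runs along the fixture's +y to the post at y = 100 mm, with the blade on the +x side and open on the -x side.
- doming_block: Bystander: hardwood doming block, 55 x 55 x 40 mm, loose; origin under its centre.
- cream_pot: Bystander: low round cream pot with a lid, 65 mm across, 29 mm high, loose; origin under its centre.

How it is judged (in metres and radians):
On the way, in this order (a step that is already met when the one before it is completed fails the run):
1. the scriber's point touches the blank beside the centre nut, at the start of the line (within 5 mm along it, 4 mm across it) (contact force between scriber and dial above 0.05 N and x of scriber_tip in the frame of line_start between -0.004 and 0.004 m and y of scriber_tip in the frame of line_start between -0.006 and 0.005 m and z of scriber_tip in the frame of line_start below 0.002 m), for 0.04 s.
2. still touching, it passes a third of the line, within 4 mm of it (contact force between scriber and dial above 0.05 N and x of scriber_tip in the frame of line_start between -0.004 and 0.004 m and y of scriber_tip in the frame of line_start between 0.01 and 0.016 m and z of scriber_tip in the frame of line_start below 0.002 m), for 0.04 s.
3. still touching, it passes two thirds of the line, within 4 mm of it (contact force between scriber and dial above 0.05 N and x of scriber_tip in the frame of line_start between -0.004 and 0.004 m and y of scriber_tip in the frame of line_start between 0.023 and 0.029 m and z of scriber_tip in the frame of line_start below 0.002 m), for 0.04 s.
4. still touching, it reaches the outer end of the line, within 5 mm along it, 4 mm across it (contact force between scriber and dial above 0.05 N and x of scriber_tip in the frame of line_start between -0.004 and 0.004 m and y of scriber_tip in the frame of line_start between 0.037 and 0.048 m and z of scriber_tip in the frame of line_start below 0.002 m), for 0.04 s.
5. the scriber stands released in the hole it came from (distance of scriber_tip from where it was at the start of the episode below 0.01 m and angle between the z axis of scriber and the z axis of stand, either way round below 0.15 rad and contact force between the fingers and scriber below 0.05 N), for 0.2 s.
6. the plunger is gripped and pulled fully back (value of joint plunger above 0.0105 m and contact force between the fingers and plunger above 3 N), for 0.3 s.
At the end, for the whole second after the job is handed in: The plunger is held by the gripper on its knob (fingers press it with more than 3 N) more than 10.5 mm up of its 13 mm travel, and the scriber stands released in its own hole, its point within 10 mm of where it started and within 0.15 rad of upright (all of step 5 and all of step 6); the arm keeps its last pose, push and grip.
It fails at once if the scriber is pressed hard into the work (over 20 N) (contact force between scriber and dial above 20 N).
It fails at once if the scriber is dashed across the work (over 80 mm/s while touching) (contact force between scriber and dial above 0.3 N and linear speed of scriber above 0.08 m/s).
It fails at once if a bystander is moved by over 20 mm, or the pencil knocked out of its hole (distance of any of doming_block, cream_pot, emery_block, pencil from where it was at the start of the episode above 0.02 m).
It also fails if it takes over 67 s, if anything falls off the work surface, if the arm or the gripper's body presses on something with over 40 N, if the wrist force passes 120 N, or if a joint passes its speed limit or range.

### The arm

A 7-joint arm with a two-finger parallel gripper is mounted at the origin on a cart in front of the work surface, level with it; the furniture and walls round the work are solid. World frame = base frame: x ahead of the robot, y to its left, z up, the work surface at z = 0. Lengths are in mm, angles in degrees, forces in N, time in s.
With the tool pointing down it reaches from about 400 to 850 mm from the base axis. Payload 4.5 kg.
Tool frame: the origin (TCP) lies midway between the tips of the shut fingers; the grasp point (between the pads) lies 19 mm behind it (grasp_offset is the z of the grasp point in the tool frame, in mm); z points along the fingers, y is the line along which they close (so a half turn about z gives the same grasp; the last joint's range is limited). The gripper opens to 88 mm and grips with 3 to 60 N. Pads are 18 mm wide; open, the fingers measure 123 mm over their backs; the gripper's body (75 mm by 187 mm) begins 45 mm behind the grasp point.
Start: joints at [70.405, 39.483, -11.15, 89.685, 9.013, 51.709, -12.324], TCP at [229.416, -581.397, 238.743] pointing down, gripper open.
Joint ranges: [-172.22, 172.22], [-26.19, 119.32], [-84.43, 86.54], [7.71, 146.69], [-57.33, 237.33], [2.42, 119.75], [-152.13, 152.13]. Speed limits (degrees/s): [147.25, 147.25, 180, 180, 180, 180, 180].

### API

Orientations are given as [roll, pitch, yaw] about the fixed x, y, z axes, in that order (R = Rz(yaw) Ry(pitch) Rx(roll)).
In Python, from station import get_obs, capture, calibration, job_done, trace, grasp_offset gives the robot as it stands.
- The arm moves only by the tool apply_moves, never from a script. Its argument "steps" is a list of rows, each an object with "grip": the opening, from -1 (shut) to 1 (fully open); "slide": the shift along the tool's x, y, z as a fraction of full scale, a list of three; "spin": the turn about the tool's z as a fraction of full scale. A call has 1 to 12 rows; each row is the pose to reach, as a shift and turn from the pose commanded when the call began, along the tool's axes at that moment, turning the shorter way round; what a row does not reach only later rows make up. Full scale, the value 1, is 30 cm for a shift and 180 degrees for a turn. A row lasts 1/8 s, in which the tool goes at most 62.5 mm and 10.7 degrees, less where a joint would pass 70% of its speed; a pose out of reach is approached as far as the arm can. A call with a number of a shift or a turn outside -1 to 1 is refused whole. A call with a gripper value outside its range is refused whole. The fingers move at their own pace and stop on an object; "squeeze" is the grip in N (left out, the last holds). Time passes only in rows, so rows that repeat a pose let the fingers close. It gives the time, the measured TCP pose, the force, the opening and the grip force at its end, in the units of the state.
- get_obs(): the state, without advancing time (a new reading comes with each control period).
- capture(name): name is "scene" or "top"; returns the picture (400x640x3 uint8, red, green, blue); there is no depth.
- calibration(name): a dict with "K" (3x3 intrinsics, pixels), "k1" (the pictures are not rectified: a ray, as slopes to the right and down, at radius r is drawn at 1 + k1 r^2 times it, then the intrinsics apply), "view" (4x4, takes a point from world to camera coordinates). Camera axes: x right, y down, z forward; pixel columns grow to the right and rows downward; lengths in mm; the calibration is good to about 2 mm. A picture is of the moment at which its call begins. calibration takes no time and is no camera call.
- job_done(): hands the job in; it is judged then, once.
Trained networks look in the newest picture that a camera, given by its name, has taken for a name from the list of things; names that differ only in an ending like _2 or _b are one class to them, and where a whole thing is asked for, a point or a joint stands for the part that bears it (a point fixed in the world has none). Each returns a list of dicts, best first, with "p" (0 to 1); they miss things now and then, are a little off and sometimes report something else, mostly with a low value. They report only what shows in the picture. A call takes as long as a camera call.
- trace(camera, label): "region" (400x640 bool, what is visible of it) and "rect" ([left, top, width, height] in pixels, round what is visible of it).
The state is a dict: "t": time; "joint_positions": joint angles; "dq": joint speeds; "joint_torque": joint torques, N m; "tool_pos": TCP position; "eef_rot": TCP orientation; "ft_force": force on the tool from outside, world axes, zero at the start; "torque": the same for the moment, N m; "gripper_width": finger opening in mm; "finger_force": force on a finger pad.
Only numpy, scipy, OpenCV 4.12 (cv2) and the standard library are available. Lean on these libraries where they do the work, as an engineer would, in place of code of your own. Each camera call takes 0.05 s, during which the arm holds its last target. There are 200 camera calls.

## Working session

There is one attempt and no reset: what is moved stays moved. The work goes in short steps, Python scripts to look and compute and a tool call to move; the robot and the scene stay as the last step left them, time stands still between calls to the robot, and variables do not carry over. Pictures are saved under pics/ and viewed, at most 10 in all, crops included, and the job is handed in when it is done.

Besides the shell and the picture viewer there is one more tool, called after "Request:" by a JSON object that holds its "method" and its "body". apply_moves: Moves the arm, as the interface text tells. Shift numbers are shares of 30 cm and turn numbers shares of 180 degrees, none past 1 either way. Its arguments: {"type":"object","properties":{"steps":{"type":"array","items":{"type":"object","properties":{"grip":{"type":"number"},"slide":{"type":"array","items":{"type":"number","minimum":-1,"maximum":1}},"spin":{"type":"number","minimum":-1,"maximum":1}}}},"squeeze":{"type":"number"}},"required":["steps"]}

```bash
mkdir -p pics; ls; cat > h.py <<'E'
import numpy as np, cv2
from station import *
def cal(n):
    c=calibration(n); return np.array(c["K"],float),float(c["k1"]),np.array(c["view"],float)
def proj(n,P):
    K,k1,V=cal(n); P=np.atleast_2d(P); c=P@V[:3,:3].T+V[:3,3]
    s=c[:,:2]/c[:,2:]; s=s*(1+k1*(s**2).sum(1,keepdims=True)); return s@K[:2,:2].T+K[:2,2]
def ray(n,px):
    K,k1,V=cal(n); d=(np.asarray(px,float)-K[:2,2])/np.array([K[0,0],K[1,1]]); s=d.copy()
    for _ in range(30): s=d/(1+k1*(s@s))
    R=V[:3,:3]; return -R.T@V[:3,3], R.T@np.array([s[0],s[1],1])
def onz(n,px,z):
    o,d=ray(n,px); return o+d*(z-o[2])/d[2]
def save(n,f):
    im=capture(n); cv2.imwrite(f,cv2.cvtColor(im,cv2.COLOR_RGB2BGR)); return im
E
python3 - <<'E'
from h import *
print(get_obs(),grasp_offset)
for n in("scene","top"):
    save(n,f"pics/{n}0.png"); K,k1,V=cal(n); print(n,K.tolist(),k1,-V[:3,:3].T@V[:3,3],V[2,:3])
    for l in("scriber","stand","pencil","fixture","plunger","dial","straightedge_end","emery_block","doming_block","cream_pot"):
        r=trace(n,l)
        print(l,[(round(x["p"],2),[int(v) for v in x["rect"]]) for x in r[:2]])
E
```

```text
pics
{'t': 0.0, 'joint_positions': array([ 70.40489076,  39.53242271, -11.14509572,  89.74416813,
         9.01361952,  51.71131481, -12.32263931]), 'dq': array([-0.07646651,  0.07057352,  0.0039118 ,  0.05374434, -0.05097935,
        0.00854712, -0.03400614]), 'joint_torque': array([ 4.61550972e-04, -5.27552640e+01, -1.26681738e+00, -1.53428060e+01,
       -5.26869670e-02,  6.64673396e-03,  1.51460144e-04]), 'tool_pos': array([ 229.10144579, -580.81202135,  237.92173034]), 'eef_rot': array([-1.79894462e+02,  8.61500573e-03,  2.15389644e+01]), 'ft_force': array([ 0.00201341, -0.44559738,  0.08528842]), 'torque': array([ 0.00233853,  0.06704101, -0.0004387 ]), 'finger_force': 0.0, 'gripper_width': 88.10610372176667} -18.700000000000003
scene [[409.4973767375693, 0.0, 319.90543129922526], [0.0, 409.4973767375693, 204.76507077893683], [0.0, 0.0, 1.0]] -0.0495628292256555 [-147.98010941  552.43184003  986.60210227] [ 0.52791219 -0.48679943 -0.69594184]
scriber [(0.57, [246, 268, 5, 17])]
stand [(0.95, [208, 280, 58, 56])]
pencil []
fixture [(0.76, [310, 164, 77, 63])]
plunger [(0.16, [322, 178, 54, 32])]
dial [(0.7, [310, 167, 73, 59])]
straightedge_end [(0.67, [314, 163, 67, 65])]
emery_block [(0.81, [392, 164, 22, 21])]
doming_block []
cream_pot [(0.74, [198, 255, 23, 25])]
top [[403.6005927664441, 0.0, 318.3712392237184], [0.0, 403.6005927664441, 198.60509622765514], [0.0, 0.0, 1.0]] -0.05513624346742709 [ 352.07631876  -48.74774223 1386.4497668 ] [ 0.11763451 -0.02359314 -0.99277666]
scriber []
stand [(0.55, [176, 210, 52, 25])]
pencil []
fixture [(0.68, [322, 162, 78, 47])]
plunger [(0.38, [387, 175, 4, 4]), (0.37, [341, 162, 46, 46])]
dial [(0.7, [341, 162, 45, 50]), (0.6, [177, 208, 49, 26])]
straightedge_end [(0.84, [323, 157, 79, 55])]
emery_block [(0.58, [419, 196, 24, 12])]
doming_block [(0.77, [275, 207, 21, 20])]
cream_pot [(0.56, [199, 163, 23, 18])]
```

```bash
python3 - <<'E'
import cv2
a=cv2.imread("pics/top0.png")[140:260,160:460]; b=cv2.imread("pics/scene0.png")[130:355,180:430]
cv2.imwrite("pics/top0c.png",cv2.resize(a,(780,312),interpolation=cv2.INTER_CUBIC))
cv2.imwrite("pics/scene0c.png",cv2.resize(b,(650,585),interpolation=cv2.INTER_CUBIC))
E
```

```text
(no output)
```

View pics/top0c.png

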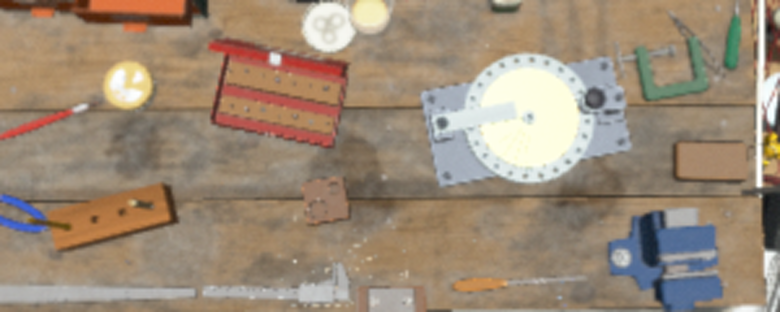

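View pics/scene0c.png

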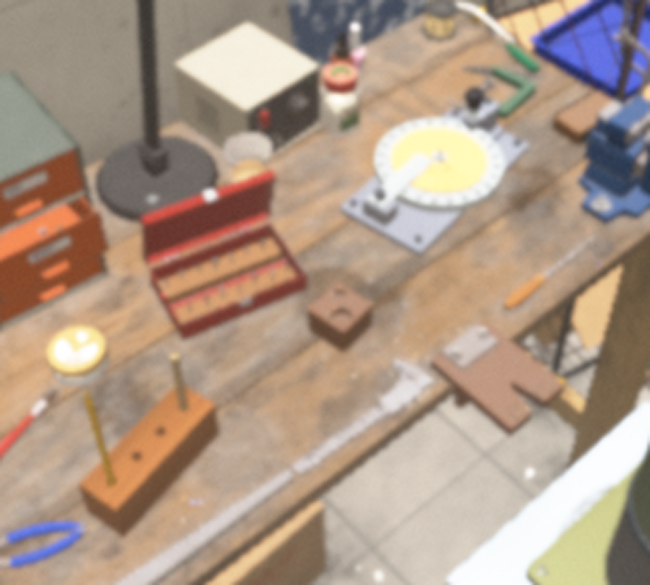

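```bash
python3 - <<'E'
from h import *
from scipy.optimize import least_squares
for n in("scene","top"):
    im=cv2.imread(f"pics/{n}0.png"); hsv=cv2.cvtColor(im,cv2.COLOR_BGR2HSV).astype(int)
    x0,y0,x1,y1={"scene":(305,160,395,235),"top":(318,155,405,215)}[n]
    m=np.zeros(im.shape[:2],np.uint8); H,S,V=np.moveaxis(hsv,2,0)
    sub=((H>15)&(H<40)&(S>40)&(V>200)).astype(np.uint8); m[y0:y1,x0:x1]=sub[y0:y1,x0:x1]
    c=max(cv2.findContours(m,cv2.RETR_EXTERNAL,cv2.CHAIN_APPROX_NONE)[0],key=cv2.contourArea)
    h=cv2.convexHull(c)[:,0]
    P=np.array([onz(n,p,41)[:2] for p in h])
    f=least_squares(lambda q:np.hypot(*(P-q[:2]).T)-q[2],[*P.mean(0),65],loss="soft_l1",f_scale=1.5)
    print(n,"blank",f.x.round(1),len(P))
    d=np.zeros_like(m); d[y0:y1,x0:x1]=(V<70)[y0:y1,x0:x1]
    k,_,st,ce=cv2.connectedComponentsWithStats(d)
    for i in range(1,k):
        if st[i,4]>4: print(" dark",st[i].tolist(),ce[i].round(1),"z97:",onz(n,ce[i],95)[:2].round(1))
    r=trace(n,"stand")
    if n=="scene":capture  
    for l,z in (("stand",55),("doming_block",40),("cream_pot",29),("emery_block",29)):
        r=trace(n,l)
        if r:
            ys,xs=np.nonzero(r[0]["region"]); print(l,round(r[0]["p"],2),onz(n,[xs.mean(),ys.mean()],z)[:2].round())
E
python3 - <<'E'
import cv2
a=cv2.imread("pics/top0.png")[155:215,318:405]; b=cv2.imread("pics/scene0.png")[155:235,300:400]
a=cv2.resize(a,None,fx=6,fy=6,interpolation=cv2.INTER_CUBIC);b=cv2.resize(b,None,fx=2.6,fy=2.6,interpolation=cv2.INTER_CUBIC)
c=cv2.imread("pics/top0.png")[200:240,170:235];c=cv2.resize(c,None,fx=5,fy=5,interpolation=cv2.INTER_CUBIC)
d=cv2.imread("pics/scene0.png")[260:340,205:270];d=cv2.resize(d,None,fx=4,fy=2.8*0+4,interpolation=cv2.INTER_CUBIC)
import numpy as np
o=np.zeros((600,800,3),np.uint8)
o[:360,:522]=a; o[:208,530:790]=b; o[370:570,:325]=c; o[220:540,530:790]=d
cv2.imwrite("pics/mos.png",o)
E
```

```text
scene blank [ 556.  -228.7   62.5] 19
 dark [361, 168, 3, 3, 8] [361.9 168.9] z97: [ 566.1 -299.4]
stand 0.95 [415. 319.]
cream_pot 0.74 [595. 297.]
emery_block 0.81 [ 499. -453.]
top blank [ 541.8 -243.6   36.7] 1
stand 0.55 [432. 301.]
doming_block 0.77 [451.  31.]
cream_pot 0.56 [605. 288.]
emery_block 0.58 [ 501. -472.]
```

View pics/mos.png

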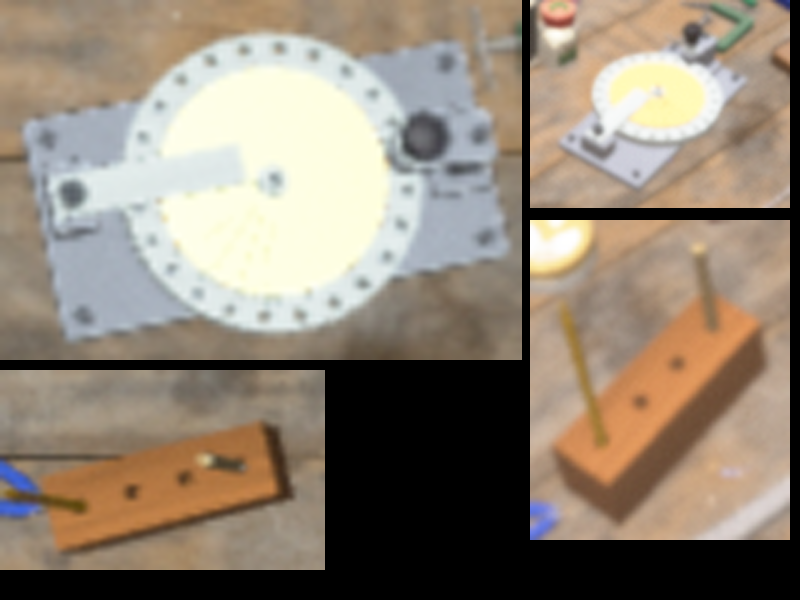

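```bash
cat > fit.py <<'E'
from h import *
from scipy.optimize import least_squares
def px(q,s,mo,off): return (np.array(q,float)-mo+0.5)/s-0.5+off
def T(q,P):
    P=np.atleast_2d(P).astype(float); c,s=np.cos(q[2]),np.sin(q[2]); R=np.array([[c,-s,0],[s,c,0],[0,0,1]])
    return P@R.T+[q[0],q[1],0]
def fit(obs,q0):
    f=least_squares(lambda q:np.concatenate([(proj(n,T(q,P))-u).ravel() for n,P,u in obs]),q0,loss="soft_l1",f_scale=.7,x_scale=[10,10,.05])
    return f.x,f.fun
E
python3 - <<'E'
from fit import *
A=lambda q:px(q,6,[0,0],[318,155]); B=lambda q:px(q,2.6,[530,0],[300,155])
C=lambda q:px(q,5,[0,370],[170,200]); D=lambda q:px(q,4,[530,220],[205,260])
Pf=[[0,0,54],[0,0,38],[0,-77,107],[65,131,14],[65,-131,14],[-65,-131,14],[-65,131,14],[1,14,46]]
uf=A([[273,180],[274.5,182],[425,136],[22,122],[460,42],[510,256],[70,340],[244,181]])
Ps=[[0,0,54],[0,-77,107],[-65,131,14],[65,131,14],[-65,-131,14]]
# scene: left-near corners
us=B([[657,90],[692,29],[640,187],[560,142],[746,76]])
for nm,o in (("top",[("top",Pf,uf)]),("scene",[("scene",Ps,us)]),("both",[("top",Pf,uf),("scene",Ps,us)])):
    q,r=fit(o,[555,-235,.15]); print(nm,q[:2].round(1),np.degrees(q[2]).round(2)); print(r.reshape(-1,2).round(1).tolist())
Ph=[[0,18,55],[0,-18,55],[0,54,55],[0,-54,55]]
uc=C([[132,492],[184,478],[83,507],[240,466]]); ud=D([[640,401],[676,363],[601,442],[713,328]])
for nm,o in (("top",[("top",Ph,uc)]),("scene",[("scene",Ph,ud)]),("both",[("top",Ph,uc),("scene",Ph,ud)])):
    q,r=fit(o,[425,310,.2]); print(nm,q[:2].round(1),np.degrees(q[2]).round(2),r.round(1).tolist(),T(q,[0,-54,0])[0].round(1))
print("scriber top",onz("top",C([205,460]),143).round(1),onz("scene",D([699,246]),143).round(1))
print("pencil top",onz("scene",D([566,304]),208).round(1))
# near-edge line of scriber hole
E
```

```text
top [ 557.2 -231.6] 10.44
[[0.2, -0.3], [-0.6, 0.1], [0.3, 0.1], [-0.3, -0.1], [0.4, -0.6], [0.0, 0.0], [-1.0, 0.4], [0.7, 0.4]]
scene [ 556. -229.] 11.71
[[0.1, -1.2], [0.0, -1.1], [0.2, 0.3], [-0.9, 0.4], [0.2, 0.6]]
both [ 556.9 -231.1] 10.95
[[0.1, -0.2], [-0.8, 0.1], [0.1, -0.0], [-0.6, 0.3], [-0.0, -0.8], [-0.0, -0.2], [-0.9, 0.8], [0.5, 0.5], [0.4, -1.6], [0.5, -1.3], [-0.1, -0.3], [-0.9, -0.4], [0.7, 0.5]]
top [432.8 305.4] 14.26 [0.2, 0.1, 0.4, 0.2, -0.6, -0.1, -0.1, -0.2] [446.1 253.1   0. ]
scene [432.8 307.7] 13.62 [-0.1, 0.2, 0.2, 0.2, -0.0, -0.1, -0.0, -0.3] [445.5 255.2   0. ]
both [432.9 306.9] 13.88 [-0.3, 0.1, -0.0, 0.2, -1.1, -0.2, -0.6, -0.1, 0.1, 0.1, 0.4, -0.0, 0.3, -0.2, 0.1, -0.5] [445.8 254.5   0. ]
scriber top [443.1 254.3 143. ] [446.2 254.3 143. ]
pencil top [416.  358.6 208. ]
```

```bash
cat > mv.py <<'E'
import json,sys
from h import *
# cmd.json: commanded x,y,z,yaw
def R(y): c,s=np.cos(np.radians(y)),np.sin(np.radians(y)); return np.array([[c,s,0],[s,-c,0],[0,0,-1]])
def load(): return np.array(json.load(open("cmd.json")),float)
def plan(ts):
    q=load()
    for t in ts: print("slide",(R(q[3]).T@(np.array(t[:3])-q[:3])/300).round(4).tolist(),"spin",round(-(t[3]-q[3])/180,4))
def did(slide,spin=0):
    q=load(); q[:3]+=R(q[3])@np.array(slide)*300; q[3]-=spin*180; json.dump(q.tolist(),open("cmd.json","w")); print("cmd",q.round(2))
E
echo '[229.416,-581.397,238.743,21.54]' > cmd.json
python3 -c "
from mv import *
plan([[420,-450,320,40],[560,-150,320,104],[446,254,320,103.9]])"
```

```text
slide [0.7517, -0.1742, -0.2709] spin -0.1026
slide [1.5529, -0.933, -0.2709] spin -0.4581
slide [1.6939, -2.3251, -0.2709] spin -0.4576
```

Request:
{"method": "apply_moves", "body": {"steps": [{"slide": [0.75, -0.17, -0.27], "spin": -0.1, "grip": 1}, {"slide": [0.75, -0.17, -0.27], "spin": -0.1, "grip": 1}, {"slide": [0.75, -0.17, -0.27], "spin": -0.1, "grip": 1}, {"slide": [1, -0.6, -0.27], "spin": -0.45, "grip": 0.2}, {"slide": [1, -0.6, -0.27], "spin": -0.45, "grip": 0.2}, {"slide": [1, -0.6, -0.27], "spin": -0.45, "grip": 0.2}, {"slide": [1, -0.6, -0.27], "spin": -0.45, "grip": 0}, {"slide": [1, -0.6, -0.27], "spin": -0.45, "grip": 0}, {"slide": [1, -0.6, -0.27], "spin": -0.45, "grip": 0}]}}

```text
t: 2.72
tool_pos: [442.5, -303.7, 319.9]
eef_rot: [180.0, 0.0, 102.9]
ft_force: [0.2, 0.2, 0.7]
gripper_width: 44.2
finger_force: 0.0
```

```bash
python3 -c "
from mv import *
did([1,-.6,-.27],-.45)
plan([[560,-150,320,104],[570,50,320,103.9],[446,254,320,103.9]]);o=get_obs();print(o['t'],o['tool_pos'],o['eef_rot'],o['joint_positions'])"
```

```text
cmd [ 442.38 -303.82  319.74  102.54]
slide [0.4154, 0.494, -0.0009] spin -0.0081
slide [1.0589, 0.6713, -0.0009] spin -0.0076
slide [1.8124, 0.4155, -0.0009] spin -0.0076
2.725 [ 442.4589239  -303.72090916  319.88194114] [1.79999003e+02 2.62139684e-02 1.02870318e+02] [ 51.32534039  30.03664124 -35.1782638   97.93834954  19.83040998
  58.33617555  22.08939692]
```

Request:
{"method": "apply_moves", "body": {"steps": [{"slide": [0.4, 0.5, 0], "spin": -0.008, "grip": 0}, {"slide": [0.4, 0.5, 0], "spin": -0.008, "grip": 0}, {"slide": [0.4, 0.5, 0], "spin": -0.008, "grip": 0}, {"slide": [1, 0.6, 0], "spin": -0.008, "grip": 0}, {"slide": [1, 0.6, 0], "spin": -0.008, "grip": 0}, {"slide": [1, 0.6, 0], "spin": -0.008, "grip": 0}, {"slide": [1, 0.6, 0], "spin": -0.008, "grip": 0}]}}

```text
t: 3.6
tool_pos: [552.4, 35.1, 320.6]
eef_rot: [179.9, -0.2, 104.6]
ft_force: [-0.1, -0.3, 1.2]
gripper_width: 44.5
finger_force: 0.0
```

```bash
python3 -c "
from mv import *
did([1,.6,0],-.008)
plan([[446,254,270,103.9]]);o=get_obs();print(o['t'],o['tool_pos'],o['eef_rot'],o['joint_positions'])"
```

```text
cmd [552.95  28.1  319.74 103.98]
slide [0.8168, -0.164, 0.1658] spin 0.0004
3.6 [552.37345892  35.09280727 320.57050842] [179.88267567  -0.1914229  104.59860158] [ 12.90419257  31.3994931  -35.08395583  95.20822121  20.07651902
  59.70354386 -13.84800941]
```

Request:
{"method": "apply_moves", "body": {"steps": [{"slide": [0.817, -0.164, 0.166], "spin": 0, "grip": 0}, {"slide": [0.817, -0.164, 0.166], "spin": 0, "grip": 0}, {"slide": [0.817, -0.164, 0.166], "spin": 0, "grip": 0}, {"slide": [0.817, -0.164, 0.166], "spin": 0, "grip": 0}, {"slide": [0.817, -0.164, 0.166], "spin": 0, "grip": 0}, {"slide": [0.817, -0.164, 0.166], "spin": 0, "grip": 0}, {"slide": [0.817, -0.164, 0.166], "spin": 0, "grip": 0}]}}

```text
t: 4.47
tool_pos: [447.5, 251.7, 269.9]
eef_rot: [180.0, 0.1, 103.7]
ft_force: [0.8, -0.9, 0.1]
gripper_width: 43.9
finger_force: 0.0
```

```bash
python3 -c "
from mv import *
did([.817,-.164,.166])
plan([[446,254,96,103.9]]);o=get_obs();print(o['t'],o['tool_pos'],o['eef_rot'],o['joint_positions'])
im=save('scene','pics/s1.png'); t=o['tool_pos']
print(proj('scene',[t,[446,254,143],[446,254,55]]).round(1))
b=cv2.imread('pics/s1.png')[190:340,180:340];cv2.imwrite('pics/s1c.png',cv2.resize(b,None,fx=4,fy=4,interpolation=cv2.INTER_CUBIC))"
```

```text
cmd [445.99 254.06 269.94 103.98]
slide [-0.0002, -0.0, 0.5798] spin 0.0004
4.475 [447.54898799 251.67542007 269.85712478] [1.79984087e+02 9.15960940e-02 1.03734596e+02] [-13.52313054  31.34423064 -33.29175749 105.81014783  22.19817152
  49.43126993 -43.94561605]
[[241.5 232.1]
 [247.  266.1]
 [250.6 286. ]]
```

View pics/s1c.png

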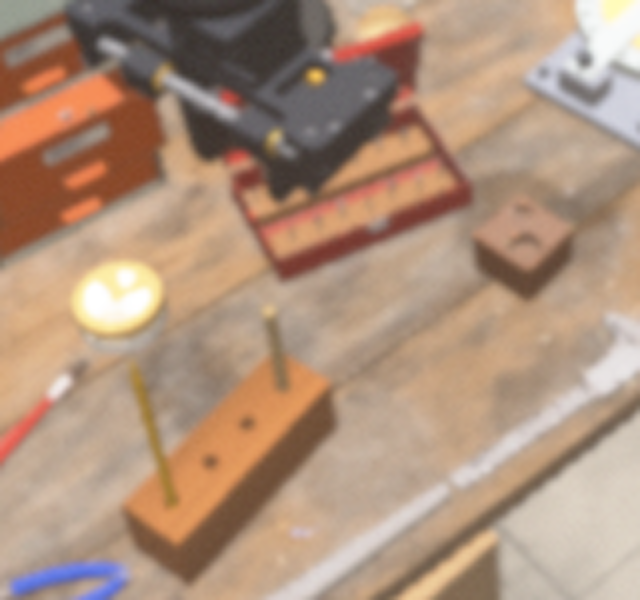

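Request:
{"method": "apply_moves", "body": {"steps": [{"slide": [0, 0, 0], "grip": 0}, {"slide": [0, 0, 0.18], "grip": 0}, {"slide": [0, 0, 0.35], "grip": 0}, {"slide": [0, 0, 0.5], "grip": 0}, {"slide": [0, 0, 0.632], "grip": 0}, {"slide": [0, 0, 0.632], "grip": 0}, {"slide": [0, 0, 0.632], "grip": 0}, {"slide": [0, 0, 0.632], "grip": -0.6}, {"slide": [0, 0, 0.632], "grip": -0.6}]}}

```text
validation failed for argument at $.st...
```

```bash
python3 -c "
from mv import *
did([0,0,.632])
o=get_obs();print(o['t'],o['tool_pos'],o['eef_rot'],o['ft_force'],o['gripper_width'])
im=save('scene','pics/s2.png'); t=o['tool_pos']
print(proj('scene',[t,[446,254,143],[446,254,55]]).round(1))
b=cv2.imread('pics/s2.png')[220:320,200:300];cv2.imwrite('pics/s2c.png',cv2.resize(b,None,fx=6,fy=6,interpolation=cv2.INTER_CUBIC))"
```

```text
cmd [445.99 254.06  80.34 103.98]
4.525 [447.49447417 251.87106706 269.98578497] [1.79970779e+02 7.19577470e-02 1.03737372e+02] [ 1.08441652  0.027134   -0.36760485] 44.23383549453783
[[241.5 232.1]
 [247.  266.1]
 [250.6 286. ]]
```

View pics/s2c.png

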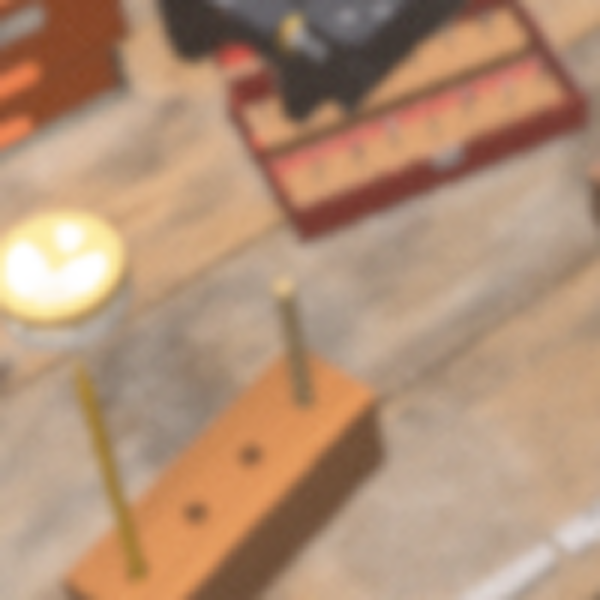

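```bash
echo '[447.5,251.9,270,103.74]'>cmd.json; python3 -c "
from mv import *
plan([[446,254,80,103.74]])"
```

```text
slide [0.008, -0.0032, 0.6333] spin -0.0
```

Request:
{"method": "apply_moves", "body": {"squeeze": 30, "steps": [{"slide": [0.008, -0.003, 0.0], "spin": 0, "grip": 0}, {"slide": [0.008, -0.003, 0.18], "spin": 0, "grip": 0}, {"slide": [0.008, -0.003, 0.35], "spin": 0, "grip": 0}, {"slide": [0.008, -0.003, 0.5], "spin": 0, "grip": 0}, {"slide": [0.008, -0.003, 0.633], "spin": 0, "grip": 0}, {"slide": [0.008, -0.003, 0.633], "spin": 0, "grip": 0}, {"slide": [0.008, -0.003, 0.633], "spin": 0, "grip": -0.6}, {"slide": [0.008, -0.003, 0.633], "spin": 0, "grip": -0.6}]}}

```text
t: 5.58
tool_pos: [445.7, 256.8, 81.7]
eef_rot: [179.8, -0.1, 103.9]
ft_force: [0.5, 0.7, -0.7]
gripper_width: 26.3
finger_force: 0.0
```

```bash
python3 -c "
from mv import *
did([.008,-.003,.633])
o=get_obs();print(o['t'],o['tool_pos'],o['eef_rot'],o['ft_force'],o['gripper_width'],o['finger_force'])
im=save('scene','pics/s3.png'); t=o['tool_pos']
print(proj('scene',[t]).round(1))
b=cv2.imread('pics/s3.png')[210:310,200:300];cv2.imwrite('pics/s3c.png',cv2.resize(b,None,fx=6,fy=6,interpolation=cv2.INTER_CUBIC))"
```

```text
cmd [446.06 254.02  80.1  103.74]
5.575 [445.7056274  256.76303672  81.68823796] [ 1.79826370e+02 -7.26592521e-02  1.03942569e+02] [ 0.48942927  0.67076661 -0.7142352 ] 26.349482663229963 0.0
[[248.8 280.8]]
```

View pics/s3c.png

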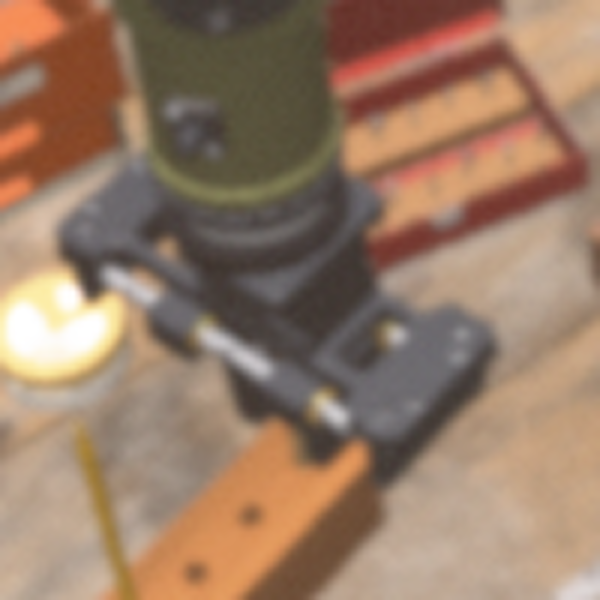

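Request:
{"method": "apply_moves", "body": {"steps": [{"slide": [0, 0, 0], "spin": 0, "grip": -0.9}, {"slide": [0, 0, 0], "spin": 0, "grip": -0.9}, {"slide": [0, 0, 0], "spin": 0, "grip": -0.9}, {"slide": [0, 0, 0], "spin": 0, "grip": -0.9}, {"slide": [0, 0, 0], "spin": 0, "grip": -0.9}]}}

```text
t: 6.25
tool_pos: [446.0, 256.7, 80.5]
eef_rot: [179.8, -0.0, 103.9]
ft_force: [5.3, 0.1, 3.6]
gripper_width: 7.8
finger_force: 30.0
```

```bash
python3 -c "
from mv import *
for i in range(3):
  capture('top');o=get_obs();print(o['t'],o['tool_pos'],o['eef_rot'],o['ft_force'],o['gripper_width'],o['finger_force'])"
```

```text
6.3 [445.99273216 256.69922591  80.41944791] [ 1.79849476e+02 -4.10972412e-02  1.03950575e+02] [5.15421041 0.25908835 4.33032463] 7.827836668560852 29.996099937397958
6.35 [445.97157539 256.74313823  80.42646484] [ 1.79848697e+02 -4.23727533e-02  1.03954395e+02] [ 4.72728827 -0.7119872   4.01356558] 7.770333137898896 29.996143558764743
6.4 [445.99509363 256.71206956  80.42790115] [ 1.79847751e+02 -4.15312767e-02  1.03954337e+02] [4.61018201 0.5075633  3.88803805] 7.714967513191348 29.99607076218126
```

Request:
{"method": "apply_moves", "body": {"steps": [{"slide": [0, 0.005, 0], "spin": 0, "grip": -0.9}, {"slide": [0, 0.005, -0.06], "spin": 0, "grip": -0.9}, {"slide": [0, 0.005, -0.14], "spin": 0, "grip": -0.9}, {"slide": [0, 0.005, -0.26], "spin": 0, "grip": -0.9}, {"slide": [0, 0.005, -0.4], "spin": 0, "grip": -0.9}, {"slide": [0, 0.005, -0.5], "spin": 0, "grip": -0.9}, {"slide": [0, 0.005, -0.5], "spin": 0, "grip": -0.9}, {"slide": [0, 0.005, -0.5], "spin": 0, "grip": -0.9}]}}

```text
t: 7.4
tool_pos: [444.5, 255.4, 228.5]
eef_rot: [-179.8, 0.1, 104.0]
ft_force: [0.2, -1.2, -0.2]
gripper_width: 8.0
finger_force: 30.0
```

```bash
echo '[444.55,256.18,80.04,103.98]'>cmd.json; python3 -c "
from mv import *
did([0,.005,-.5])
o=get_obs();print(o['t'],o['tool_pos'],o['eef_rot'],o['ft_force'],o['gripper_width'],o['finger_force'])
plan([[570,50,230,103.98],[560,-214,230,101.3],[553.5,-213,150,101.3]])
im=save('scene','pics/s4.png'); t=o['tool_pos']
print(proj('scene',[t,t-[0,2.5,77]]).round(1))
b=cv2.imread('pics/s4.png')[190:310,200:300];cv2.imwrite('pics/s4c.png',cv2.resize(b,None,fx=5,fy=5,interpolation=cv2.INTER_CUBIC))"
```

```text
cmd [446.01 256.54 230.04 103.98]
7.4 [444.51222042 255.41769628 228.53745367] [-1.79773094e+02  9.58254924e-02  1.04004273e+02] [ 0.18806563 -1.18445357 -0.15704188] 7.993207431787235 29.999040634456833
slide [-0.7679, 0.2347, 0.0001] spin -0.0
slide [-1.6138, -0.0102, 0.0001] spin 0.0149
slide [-1.6053, -0.0304, 0.2668] spin 0.0149
[[243.  245.1]
 [247.3 264.2]]
```

View pics/s4c.png

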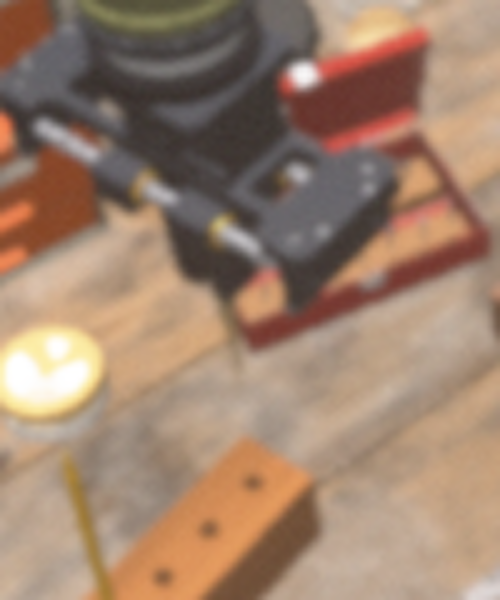

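Request:
{"method": "apply_moves", "body": {"steps": [{"slide": [-0.19, 0.06, 0], "spin": 0, "grip": -0.9}, {"slide": [-0.38, 0.12, 0], "spin": 0, "grip": -0.9}, {"slide": [-0.57, 0.18, 0], "spin": 0, "grip": -0.9}, {"slide": [-0.77, 0.23, 0], "spin": 0, "grip": -0.9}, {"slide": [-0.9, 0.2, 0], "spin": 0, "grip": -0.9}, {"slide": [-1, 0.2, 0], "spin": 0, "grip": -0.9}, {"slide": [-1, 0.2, 0], "spin": 0, "grip": -0.9}, {"slide": [-1, 0.2, 0], "spin": 0, "grip": -0.9}]}}

```text
t: 8.45
tool_pos: [575.9, -18.6, 229.1]
eef_rot: [-179.9, -0.1, 104.1]
ft_force: [1.4, 0.7, -0.8]
gripper_width: 7.8
finger_force: 30.0
```

```bash
python3 -c "
from mv import *
did([-1,.2,0])
o=get_obs();print(o['t'],o['tool_pos'],o['eef_rot'],o['ft_force'],o['gripper_width'],o['finger_force'])
plan([[560,-210,230,100.8],[552,-210.5,143,100.8]])"
```

```text
cmd [576.7  -20.08 230.04 103.98]
8.45 [575.88145284 -18.56166327 229.0876367 ] [-1.79897159e+02 -9.80685480e-02  1.04073427e+02] [ 1.44206601  0.72945115 -0.83204907] 7.7969983280852935 29.99922928030628
slide [-0.6009, -0.207, 0.0001] spin 0.0177
slide [-0.5961, -0.2332, 0.2901] spin 0.0177
```

Request:
{"method": "apply_moves", "body": {"steps": [{"slide": [-0.2, -0.07, 0], "spin": 0.018, "grip": -0.9}, {"slide": [-0.4, -0.14, 0], "spin": 0.018, "grip": -0.9}, {"slide": [-0.58, -0.22, 0], "spin": 0.018, "grip": -0.9}, {"slide": [-0.596, -0.233, 0.1], "spin": 0.018, "grip": -0.9}, {"slide": [-0.596, -0.233, 0.2], "spin": 0.018, "grip": -0.9}, {"slide": [-0.596, -0.233, 0.29], "spin": 0.018, "grip": -0.9}, {"slide": [-0.596, -0.233, 0.29], "spin": 0.018, "grip": -0.9}, {"slide": [-0.596, -0.233, 0.29], "spin": 0.018, "grip": -0.9}, {"slide": [-0.596, -0.233, 0.29], "spin": 0.018, "grip": -0.9}]}}

```text
t: 9.57
tool_pos: [553.1, -210.1, 144.3]
eef_rot: [179.9, 0.0, 100.8]
ft_force: [-0.1, -0.6, -0.1]
gripper_width: 7.8
finger_force: 30.0
```

```bash
python3 -c "
from mv import *
did([-.596,-.233,.29],.018)
for i in range(3): im=save('scene','pics/s5.png'); o=get_obs();print(o['t'],o['tool_pos'],o['eef_rot'],o['ft_force'],o['gripper_width'])
t=o['tool_pos']
print(proj('scene',[t,t-[0,2.5,77],[553.7,-213.6,41]]).round(1))
b=cv2.imread('pics/s5.png')[130:250,300:420]; o=np.zeros((600,800,3),np.uint8); o[:,:600]=cv2.resize(b,None,fx=5,fy=5,interpolation=cv2.INTER_CUBIC)
save('top','pics/t5.png');b=cv2.imread('pics/t5.png')[155:215,335:375]; o[:300,600:]=cv2.resize(b,None,fx=5,fy=5,interpolation=cv2.INTER_CUBIC)
cv2.imwrite('pics/s5c.png',o)"
```

```text
cmd [ 552.07 -210.47  143.04  100.74]
9.625 [ 552.90764564 -210.33846371  144.19788002] [1.79890156e+02 5.08168803e-02 1.00751815e+02] [-0.05878098  0.43380017  0.25292833] 7.773249492905161
9.675 [ 552.75154327 -210.47287439  144.06672809] [1.79906388e+02 5.19871838e-02 1.00740924e+02] [0.71503815 1.09667175 0.47221438] 8.256869646834044
9.725 [ 552.57444305 -210.60281273  143.86638383] [1.79924943e+02 4.59689430e-02 1.00728587e+02] [ 0.4893899  -0.74266821 -0.4429564 ] 7.670839809763806
[[347.2 170.4]
 [346.3 187.8]
 [345.7 193.2]]
```

View pics/s5c.png

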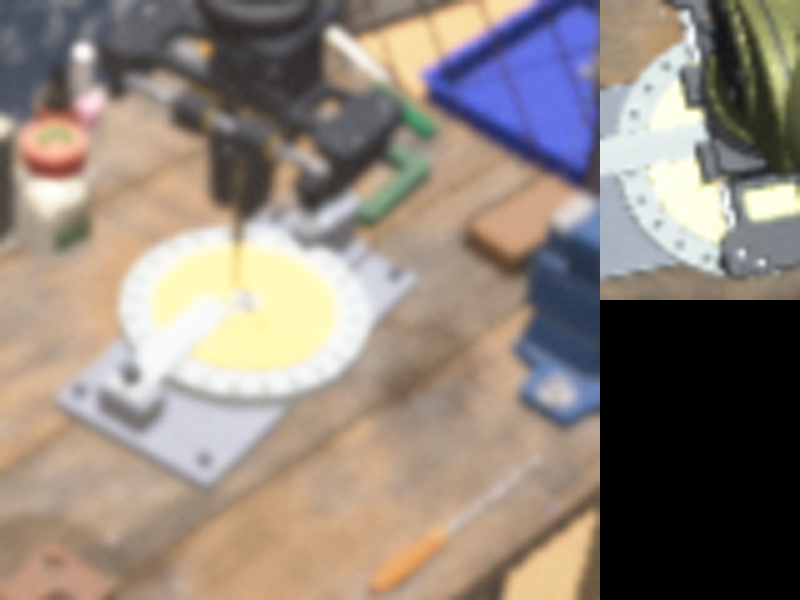

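```bash
python3 -c "
from mv import *
plan([[549.1,-198.6,135,100.74],[549.1,-198.6,120.3,100.74]])"
```

```text
slide [0.0407, -0.0024, 0.0268] spin 0.0
slide [0.0407, -0.0024, 0.0758] spin 0.0
```

Request:
{"method": "apply_moves", "body": {"steps": [{"slide": [0.04, -0.0025, 0.027], "spin": 0, "grip": -0.9}, {"slide": [0.04, -0.0025, 0.05], "spin": 0, "grip": -0.9}, {"slide": [0.04, -0.0025, 0.076], "spin": 0, "grip": -0.9}, {"slide": [0.04, -0.0025, 0.076], "spin": 0, "grip": -0.9}, {"slide": [0.04, -0.0025, 0.076], "spin": 0, "grip": -0.9}, {"slide": [0.04, -0.0025, 0.076], "spin": 0, "grip": -0.9}, {"slide": [0.04, -0.0025, 0.076], "spin": 0, "grip": -0.9}, {"slide": [0.04, -0.0025, 0.076], "spin": 0, "grip": -0.9}]}}

```text
t: 10.78
tool_pos: [549.2, -198.9, 120.3]
eef_rot: [180.0, 0.0, 100.7]
ft_force: [-0.2, 0.6, 0.0]
gripper_width: 8.3
finger_force: 30.0
```

```bash
python3 -c "
from mv import *
did([.04,-.0025,.076])
F=[]
for i in range(4):
  im=save('scene','pics/s6.png'); o=get_obs(); F.append(R(100.74).T@o['ft_force'])
print(o['t'],o['tool_pos'],o['eef_rot'],np.array(F).round(2).tolist(),o['gripper_width'])
t=o['tool_pos']
print(proj('scene',[t,t-[1,3.3,76.8],t-[1,3.3,78]]).round(1))
b=cv2.imread('pics/s6.png')[165:225,310:390]; cv2.imwrite('pics/s6c.png',cv2.resize(b,None,fx=10,fy=10,interpolation=cv2.INTER_CUBIC))"
```

```text
cmd [ 549.1  -198.82  120.24  100.74]
10.975 [ 549.14231006 -198.864136    120.27591614] [1.79996467e+02 4.69171268e-03 1.00732511e+02] [[0.15, -0.18, 0.73], [0.43, -0.21, 0.02], [-0.42, -0.73, 0.91], [-0.66, -0.79, -1.08]] 7.849591065535311
[[344.9 178. ]
 [344.5 195. ]
 [344.5 195.3]]
```

View pics/s6c.png

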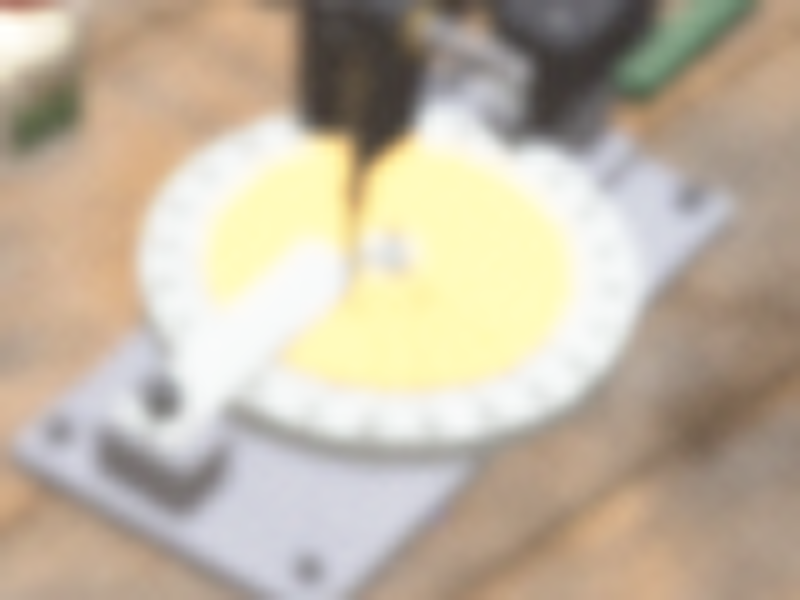

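Request:
{"method": "apply_moves", "body": {"steps": [{"slide": [0, 0.003, 0], "spin": 0, "grip": -0.9}, {"slide": [0, 0.006, 0], "spin": 0, "grip": -0.9}, {"slide": [0, 0.008, 0], "spin": 0, "grip": -0.9}, {"slide": [0, 0.01, 0], "spin": 0, "grip": -0.9}, {"slide": [0, 0.01, 0], "spin": 0, "grip": -0.9}, {"slide": [0, 0.01, 0], "spin": 0, "grip": -0.9}, {"slide": [0, 0.01, 0], "spin": 0, "grip": -0.9}]}}

```text
t: 11.85
tool_pos: [552.1, -198.3, 120.2]
eef_rot: [-180.0, 0.0, 100.7]
ft_force: [-0.5, -0.2, 0.1]
gripper_width: 7.6
finger_force: 30.0
```

```bash
cat > st.py <<'E'
from mv import *
def st(k=5):
    F=[];Q=[]
    for i in range(k): capture('top'); o=get_obs(); F.append(R(100.74).T@o['ft_force']); Q.append(R(100.74).T@(o['tool_pos']-load()[:3]))
    print(o['t'],o['tool_pos'].round(2),"Ftool",np.mean(F,0).round(2),"pos-cmd(tool)",np.mean(Q,0).round(2),"w",round(o['gripper_width'],1),round(o['finger_force'],1))
E
python3 -c "
from st import *
did([0,.01,0]);st()"
```

```text
cmd [ 552.04 -198.26  120.24  100.74]
12.1 [ 552.09 -198.32  120.22] Ftool [0.31 0.14 0.1 ] pos-cmd(tool) [-0.08  0.01  0.01] w 7.6 30.0
```

Request:
{"method": "apply_moves", "body": {"steps": [{"slide": [0, 0.003, 0], "spin": 0, "grip": -0.9}, {"slide": [0, 0.006, 0], "spin": 0, "grip": -0.9}, {"slide": [0, 0.008, 0], "spin": 0, "grip": -0.9}, {"slide": [0, 0.008, 0], "spin": 0, "grip": -0.9}, {"slide": [0, 0.008, 0], "spin": 0, "grip": -0.9}, {"slide": [0, 0.008, 0], "spin": 0, "grip": -0.9}]}}

```text
t: 12.85
tool_pos: [554.1, -198.0, 120.1]
eef_rot: [-180.0, 0.0, 100.7]
ft_force: [-0.5, 0.2, -0.2]
gripper_width: 7.9
finger_force: 30.0
```

```bash
python3 -c "
from st import *
did([0,.008,0]);st()"
```

```text
cmd [ 554.4  -197.81  120.24  100.74]
13.1 [ 554.21 -197.93  120.16] Ftool [ 0.04 -1.29  0.28] pos-cmd(tool) [-0.08 -0.24  0.08] w 7.7 30.0
```

Request:
{"method": "apply_moves", "body": {"steps": [{"slide": [0, -0.0067, 0], "spin": 0, "grip": -0.9}, {"slide": [-0.012, -0.0067, 0], "spin": 0, "grip": -0.9}, {"slide": [-0.025, -0.0067, 0], "spin": 0, "grip": -0.9}, {"slide": [-0.038, -0.0067, 0], "spin": 0, "grip": -0.9}, {"slide": [-0.038, -0.0067, 0], "spin": 0, "grip": -0.9}, {"slide": [-0.038, -0.0067, 0.002], "spin": 0, "grip": -0.9}, {"slide": [-0.038, -0.0067, 0.004], "spin": 0, "grip": -0.9}, {"slide": [-0.038, -0.0067, 0.006], "spin": 0, "grip": -0.9}, {"slide": [-0.038, -0.0067, 0.008], "spin": 0, "grip": -0.9}, {"slide": [-0.038, -0.0067, 0.01], "spin": 0, "grip": -0.9}, {"slide": [-0.038, -0.0067, 0.01], "spin": 0, "grip": -0.9}, {"slide": [-0.038, -0.0067, 0.01], "spin": 0, "grip": -0.9}]}}

```text
t: 14.6
tool_pos: [554.6, -209.4, 117.3]
eef_rot: [180.0, 0.0, 100.7]
ft_force: [0.3, 0.2, 1.0]
gripper_width: 7.8
finger_force: 30.0
```

```bash
python3 -c "
from st import *
did([-.038,-.0067,.01]);st()"
```

```text
cmd [ 554.55 -209.39  117.24  100.74]
14.85 [ 554.63 -209.45  117.26] Ftool [-0.09  0.05 -0.46] pos-cmd(tool) [-0.06  0.08 -0.03] w 7.8 30.0
```

Request:
{"method": "apply_moves", "body": {"steps": [{"slide": [0, 0, 0.0015], "spin": 0, "grip": -0.9}, {"slide": [0, 0, 0.003], "spin": 0, "grip": -0.9}, {"slide": [0, 0, 0.003], "spin": 0, "grip": -0.9}, {"slide": [0, 0, 0.003], "spin": 0, "grip": -0.9}]}}

```text
t: 15.35
tool_pos: [554.7, -209.4, 116.4]
eef_rot: [180.0, 0.0, 100.7]
ft_force: [-0.2, 0.4, 2.1]
gripper_width: 7.7
finger_force: 30.0
```

```bash
python3 -c "
from st import *
did([0,0,.003]);st()"
```

```text
cmd [ 554.55 -209.39  116.34  100.74]
15.6 [ 554.64 -209.42  116.34] Ftool [ 0.32  0.27 -2.17] pos-cmd(tool) [-0.07  0.11 -0.05] w 7.7 30.0
```

Request:
{"method": "apply_moves", "body": {"steps": [{"slide": [0.005, 0, 0.001], "spin": 0, "grip": -0.9}, {"slide": [0.013, 0, 0.001], "spin": 0, "grip": -0.9}, {"slide": [0.021, 0, 0.001], "spin": 0, "grip": -0.9}, {"slide": [0.029, 0, 0.001], "spin": 0, "grip": -0.9}, {"slide": [0.037, 0, 0.001], "spin": 0, "grip": -0.9}, {"slide": [0.045, 0, 0.001], "spin": 0, "grip": -0.9}, {"slide": [0.053, 0, 0.001], "spin": 0, "grip": -0.9}, {"slide": [0.061, 0, 0.001], "spin": 0, "grip": -0.9}, {"slide": [0.069, 0, 0.001], "spin": 0, "grip": -0.9}]}}

```text
t: 16.73
tool_pos: [550.7, -189.0, 116.0]
eef_rot: [180.0, 0.0, 100.7]
ft_force: [0.2, -1.4, 1.8]
gripper_width: 7.8
finger_force: 30.0
```

```bash
python3 -c "
from st import *
did([.069,0,.001]);st(3)"
```

```text
cmd [ 550.69 -189.05  116.04  100.74]
16.875 [ 550.58 -188.06  115.99] Ftool [ 0.37  0.14 -2.9 ] pos-cmd(tool) [0.83 0.05 0.03] w 7.8 30.0
```

Request:
{"method": "apply_moves", "body": {"steps": [{"slide": [0.007, 0, 0], "spin": 0, "grip": -0.9}, {"slide": [0.014, 0, 0], "spin": 0, "grip": -0.9}, {"slide": [0.022, 0, 0], "spin": 0, "grip": -0.9}, {"slide": [0.03, 0, 0], "spin": 0, "grip": -0.9}, {"slide": [0.038, 0, 0], "spin": 0, "grip": -0.9}, {"slide": [0.046, 0, 0], "spin": 0, "grip": -0.9}, {"slide": [0.054, 0, 0], "spin": 0, "grip": -0.9}, {"slide": [0.062, 0, 0], "spin": 0, "grip": -0.9}, {"slide": [0.068, 0, 0], "spin": 0, "grip": -0.9}, {"slide": [0.073, 0, 0], "spin": 0, "grip": -0.9}, {"slide": [0.073, 0, 0], "spin": 0, "grip": -0.9}]}}

```text
t: 18.25
tool_pos: [546.2, -166.8, 115.7]
eef_rot: [-180.0, -0.1, 100.8]
ft_force: [0.3, 1.2, -0.9]
gripper_width: 8.2
finger_force: 30.0
```

```bash
python3 -c "
from st import *
did([.073,0,0]);st(3)
q=load();print(proj('scene',[q[:3]-[1,3.3,76.3]]))
save('scene','pics/s7.png')
b=cv2.imread('pics/s7.png')[165:225,310:390]; cv2.imwrite('pics/s7c.png',cv2.resize(b,None,fx=10,fy=10,interpolation=cv2.INTER_CUBIC))"
```

```text
cmd [ 546.61 -167.53  116.04  100.74]
18.4 [ 545.96 -166.4   115.52] Ftool [ 1.4  -0.61  0.42] pos-cmd(tool) [ 1.16 -0.37  0.5 ] w 7.7 30.0
[[338.29594599 200.36208492]]
```

View pics/s7c.png

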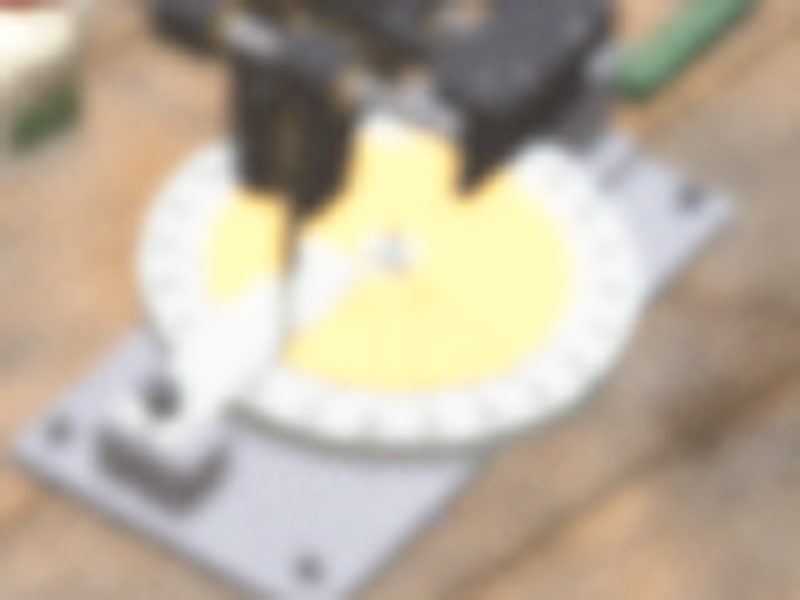

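```bash
python3 -c "
from st import *
st(3);st(3)"
```

```text
18.6 [ 546.09 -166.67  115.65] Ftool [ 2.66 -0.33  0.71] pos-cmd(tool) [ 1.06 -0.37  0.44] w 7.9 30.0
18.75 [ 546.26 -166.97  115.79] Ftool [ 3.07 -0.36  1.05] pos-cmd(tool) [ 0.73 -0.28  0.3 ] w 8.1 30.0
```

Request:
{"method": "apply_moves", "body": {"steps": [{"slide": [0.003, 0, -0.015], "spin": 0, "grip": -0.9}, {"slide": [0.003, 0, -0.03], "spin": 0, "grip": -0.9}, {"slide": [0, 0, -0.03], "spin": 0, "grip": -0.9}, {"slide": [-0.05, 0, -0.03], "spin": 0, "grip": -0.9}, {"slide": [-0.1, 0, -0.03], "spin": 0, "grip": -0.9}, {"slide": [-0.152, 0, -0.025], "spin": 0, "grip": -0.9}, {"slide": [-0.152, 0, -0.018], "spin": 0, "grip": -0.9}, {"slide": [-0.152, 0, -0.01], "spin": 0, "grip": -0.9}, {"slide": [-0.152, 0, -0.004], "spin": 0, "grip": -0.9}, {"slide": [-0.152, 0, -0.001], "spin": 0, "grip": -0.9}, {"slide": [-0.152, 0, 0], "spin": 0, "grip": -0.9}, {"slide": [-0.152, 0, 0], "spin": 0, "grip": -0.9}]}}

```text
t: 20.25
tool_pos: [555.3, -212.2, 116.2]
eef_rot: [180.0, 0.0, 100.7]
ft_force: [-0.5, -0.3, 2.8]
gripper_width: 7.8
finger_force: 30.0
```

```bash
python3 -c "
from st import *
did([-.152,0,0]);st(3);st(3)"
```

```text
cmd [ 555.11 -212.33  116.04  100.74]
20.4 [ 555.23 -212.24  116.18] Ftool [ 0.95  0.16 -2.86] pos-cmd(tool) [ 0.09  0.16 -0.16] w 8.2 30.0
20.55 [ 555.25 -212.31  116.13] Ftool [ 0.03 -0.21 -2.53] pos-cmd(tool) [ 0.03  0.16 -0.11] w 7.8 30.0
```

Request:
{"method": "apply_moves", "body": {"steps": [{"slide": [0.006, 0, 0], "spin": 0, "grip": -0.9}, {"slide": [0.014, 0, 0], "spin": 0, "grip": -0.9}, {"slide": [0.022, 0, 0], "spin": 0, "grip": -0.9}, {"slide": [0.03, 0, 0], "spin": 0, "grip": -0.9}, {"slide": [0.038, 0, 0], "spin": 0, "grip": -0.9}, {"slide": [0.046, 0, 0], "spin": 0, "grip": -0.9}, {"slide": [0.054, 0, 0], "spin": 0, "grip": -0.9}, {"slide": [0.062, 0, 0], "spin": 0, "grip": -0.9}, {"slide": [0.07, 0, 0], "spin": 0, "grip": -0.9}]}}

```text
t: 21.68
tool_pos: [551.2, -191.7, 116.0]
eef_rot: [-180.0, 0.0, 100.7]
ft_force: [0.6, -1.3, 1.9]
gripper_width: 7.9
finger_force: 30.0
```

Request:
{"method": "apply_moves", "body": {"steps": [{"slide": [0.008, 0, 0], "spin": 0, "grip": -0.9}, {"slide": [0.016, 0, 0], "spin": 0, "grip": -0.9}, {"slide": [0.024, 0, 0], "spin": 0, "grip": -0.9}, {"slide": [0.032, 0, 0], "spin": 0, "grip": -0.9}, {"slide": [0.04, 0, 0], "spin": 0, "grip": -0.9}, {"slide": [0.048, 0, 0], "spin": 0, "grip": -0.9}, {"slide": [0.055, 0, 0], "spin": 0, "grip": -0.9}, {"slide": [0.062, 0, 0], "spin": 0, "grip": -0.9}, {"slide": [0.065, 0, 0], "spin": 0, "grip": -0.9}, {"slide": [0.065, 0, 0], "spin": 0, "grip": -0.9}]}}

```text
t: 22.92
tool_pos: [547.5, -172.2, 116.0]
eef_rot: [-180.0, -0.0, 100.7]
ft_force: [-0.5, -1.5, 3.3]
gripper_width: 7.9
finger_force: 30.0
```

```bash
python3 -c "
from st import *
did([.135,0,0]);st(3)
plan([[560,-150,230,103.9],[570,50,230,103.98],[446.0,256.7,230,103.98]])"
```

```text
cmd [ 547.56 -172.54  116.04  100.74]
23.075 [ 547.56 -172.22  116.  ] Ftool [ 0.11 -0.36 -3.19] pos-cmd(tool) [0.33 0.06 0.04] w 7.8 30.0
slide [0.0661, 0.0547, -0.3799] spin -0.0176
slide [0.7149, 0.2117, -0.3799] spin -0.018
slide [1.4688, -0.066, -0.3799] spin -0.018
```

Request:
{"method": "apply_moves", "body": {"steps": [{"slide": [0, 0, -0.1], "spin": 0, "grip": -0.9}, {"slide": [0, 0, -0.25], "spin": 0, "grip": -0.9}, {"slide": [0.06, 0.05, -0.38], "spin": -0.018, "grip": -0.9}, {"slide": [0.24, 0.1, -0.38], "spin": -0.018, "grip": -0.9}, {"slide": [0.42, 0.15, -0.38], "spin": -0.018, "grip": -0.9}, {"slide": [0.6, 0.2, -0.38], "spin": -0.018, "grip": -0.9}, {"slide": [0.75, 0.2, -0.38], "spin": -0.018, "grip": -0.9}, {"slide": [0.9, 0.15, -0.38], "spin": -0.018, "grip": -0.9}, {"slide": [0.9, 0.15, -0.38], "spin": -0.018, "grip": -0.9}, {"slide": [0.9, 0.15, -0.38], "spin": -0.018, "grip": -0.9}]}}

```text
t: 24.32
tool_pos: [541.4, 100.3, 229.5]
eef_rot: [-179.9, 0.0, 104.0]
ft_force: [-0.4, -0.2, -0.3]
gripper_width: 8.1
finger_force: 30.0
```

```bash
python3 -c "
from st import *
did([.9,.15,-.38],-.018);st(3)
plan([[446.0,256.7,230,103.98],[446.0,256.7,150,103.98]])"
```

```text
cmd [541.46 101.11 230.04 103.98]
24.475 [541.94  99.35 229.63] Ftool [-0.22  0.22 -0.06] pos-cmd(tool) [-1.71  0.07  0.46] w 8.3 30.0
slide [0.5801, -0.1835, 0.0001] spin -0.0
slide [0.5801, -0.1835, 0.2668] spin -0.0
```

Request:
{"method": "apply_moves", "body": {"steps": [{"slide": [0.15, -0.05, 0], "spin": 0, "grip": -0.9}, {"slide": [0.3, -0.1, 0], "spin": 0, "grip": -0.9}, {"slide": [0.45, -0.15, 0], "spin": 0, "grip": -0.9}, {"slide": [0.58, -0.1835, 0.05], "spin": 0, "grip": -0.9}, {"slide": [0.58, -0.1835, 0.15], "spin": 0, "grip": -0.9}, {"slide": [0.58, -0.1835, 0.25], "spin": 0, "grip": -0.9}, {"slide": [0.58, -0.1835, 0.267], "spin": 0, "grip": -0.9}, {"slide": [0.58, -0.1835, 0.267], "spin": 0, "grip": -0.9}, {"slide": [0.58, -0.1835, 0.267], "spin": 0, "grip": -0.9}, {"slide": [0.58, -0.1835, 0.267], "spin": 0, "grip": -0.9}, {"slide": [0.58, -0.1835, 0.267], "spin": 0, "grip": -0.9}]}}

```text
t: 25.85
tool_pos: [446.4, 256.7, 150.4]
eef_rot: [179.9, -0.0, 104.0]
ft_force: [-0.0, 0.4, -0.3]
gripper_width: 7.9
finger_force: 30.0
```

```bash
python3 -c "
from st import *
did([.58,-.1835,.267]);st(3);st(3)
save('scene','pics/s8.png');o=get_obs();print(o['eef_rot']);t=o['tool_pos'];print(proj('scene',[t-[0.5,2.5,77],[446,254.2,55],[446,254.2,73]]))
b=cv2.imread('pics/s8.png')[240:310,210:290]; cv2.imwrite('pics/s8c.png',cv2.resize(b,None,fx=8,fy=8,interpolation=cv2.INTER_CUBIC))"
```

```text
cmd [446.   256.66 149.94 103.98]
26.0 [446.16 256.65 150.06] Ftool [ 0.05 -0.1   0.13] pos-cmd(tool) [-0.04  0.23 -0.23] w 7.8 30.0
26.15 [446.08 256.6  149.91] Ftool [ 0.32  0.08 -0.29] pos-cmd(tool) [-0.06  0.09 -0.01] w 7.6 30.0
[-1.79999147e+02  6.41733190e-03  1.03977114e+02]
[[249.94311004 282.23441578]
 [250.52602755 286.00420916]
 [249.82501518 282.12774832]]
```

View pics/s8c.png

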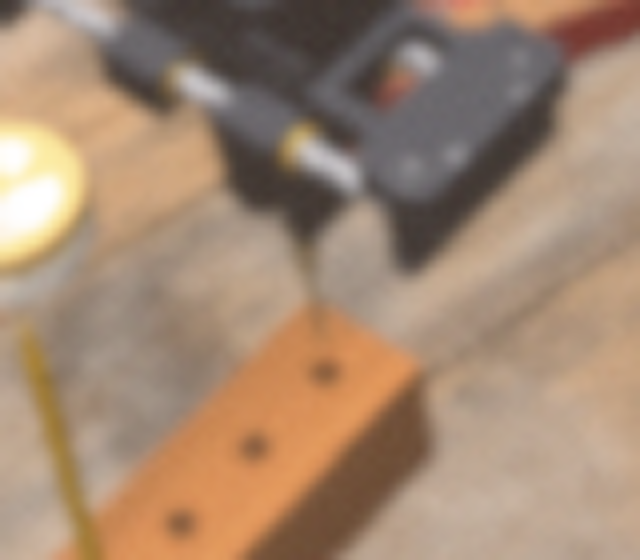

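Request:
{"method": "apply_moves", "body": {"steps": [{"slide": [0, 0, 0.02], "spin": 0, "grip": -0.9}, {"slide": [0, 0, 0.04], "spin": 0, "grip": -0.9}, {"slide": [0, 0, 0.06], "spin": 0, "grip": -0.9}, {"slide": [0, 0, 0.08], "spin": 0, "grip": -0.9}, {"slide": [0, 0, 0.1], "spin": 0, "grip": -0.9}, {"slide": [0, 0, 0.12], "spin": 0, "grip": -0.9}, {"slide": [0, 0, 0.12], "spin": 0, "grip": -0.9}]}}

```text
t: 27.08
tool_pos: [445.9, 256.4, 113.4]
eef_rot: [-180.0, 0.0, 104.0]
ft_force: [0.1, 0.1, -0.0]
gripper_width: 7.6
finger_force: 30.0
```

```bash
python3 -c "
from st import *
did([0,0,.12]);st(3)"
```

```text
cmd [446.   256.66 113.94 103.98]
27.225 [446.19 256.7  114.01] Ftool [0.24 0.16 0.13] pos-cmd(tool) [-0.04  0.1   0.07] w 7.9 30.0
```

Request:
{"method": "apply_moves", "body": {"steps": [{"slide": [0, 0, 0.015], "spin": 0, "grip": -0.9}, {"slide": [0, 0, 0.03], "spin": 0, "grip": -0.9}, {"slide": [0, 0, 0.045], "spin": 0, "grip": -0.9}, {"slide": [0, 0, 0.06], "spin": 0, "grip": -0.9}, {"slide": [0, 0, 0.075], "spin": 0, "grip": -0.9}, {"slide": [0, 0, 0.09], "spin": 0, "grip": -0.9}, {"slide": [0, 0, 0.1], "spin": 0, "grip": -0.9}, {"slide": [0, 0, 0.1], "spin": 0, "grip": -0.9}, {"slide": [0, 0, 0.1], "spin": 0, "grip": -0.9}]}}

```text
t: 28.35
tool_pos: [446.3, 256.7, 84.0]
eef_rot: [180.0, -0.0, 104.0]
ft_force: [0.9, 0.8, -1.3]
gripper_width: 7.9
finger_force: 30.0
```

```bash
python3 -c "
from st import *
did([0,0,.1]);st(3)"
```

```text
cmd [446.   256.66  83.94 103.98]
28.5 [446.32 256.73  84.03] Ftool [-0.3   1.5   1.08] pos-cmd(tool) [-0.    0.34 -0.07] w 8.3 30.0
```

Request:
{"method": "apply_moves", "body": {"steps": [{"slide": [0, 0.001, 0.005], "spin": 0, "grip": -0.9}, {"slide": [0, 0.001, 0.009], "spin": 0, "grip": -0.9}, {"slide": [0, 0.001, 0.009], "spin": 0, "grip": -0.9}, {"slide": [0, 0.001, 0.009], "spin": 0, "grip": 0}, {"slide": [0, 0.001, 0.009], "spin": 0, "grip": 0}, {"slide": [0, 0.001, 0.009], "spin": 0, "grip": 0}, {"slide": [0, 0.001, 0.009], "spin": 0, "grip": 0}, {"slide": [0, 0.001, 0.009], "spin": 0, "grip": 0}, {"slide": [0, 0.001, 0.009], "spin": 0, "grip": 0}]}}

```text
t: 29.62
tool_pos: [446.4, 256.7, 81.2]
eef_rot: [-180.0, 0.0, 104.0]
ft_force: [-0.0, 0.5, 0.2]
gripper_width: 44.0
finger_force: 0.0
```

```bash
python3 -c "
from st import *
did([0,.001,.009]);st(3)
plan([[446,256.7,250,103.98],[570,50,250,103.98]])"
```

```text
cmd [446.3  256.73  81.24 103.98]
29.775 [446.4  256.67  81.2 ] Ftool [ 0.29 -0.22  0.27] pos-cmd(tool) [-0.07  0.09  0.04] w 44.2 0.0
slide [0.0001, -0.001, -0.5625] spin -0.0
slide [-0.7683, 0.2337, -0.5625] spin -0.0
```

Request:
{"method": "apply_moves", "body": {"squeeze": 50, "steps": [{"slide": [0, -0.001, -0.1], "spin": 0, "grip": 0}, {"slide": [0, -0.001, -0.25], "spin": 0, "grip": 0}, {"slide": [0, -0.001, -0.4], "spin": 0, "grip": 0.2}, {"slide": [0, -0.001, -0.56], "spin": 0, "grip": 0.2}, {"slide": [-0.2, 0.06, -0.56], "spin": 0, "grip": 0.2}, {"slide": [-0.4, 0.12, -0.56], "spin": 0, "grip": 0.2}, {"slide": [-0.6, 0.18, -0.56], "spin": 0, "grip": 0.2}, {"slide": [-0.8, 0.23, -0.56], "spin": 0, "grip": 0.2}, {"slide": [-1, 0.2, -0.56], "spin": 0, "grip": 0.2}, {"slide": [-1, 0.2, -0.56], "spin": 0, "grip": 0.2}, {"slide": [-1, 0.2, -0.56], "spin": 0, "grip": 0.2}]}}

```text
t: 31.15
tool_pos: [576.7, -19.2, 249.2]
eef_rot: [-180.0, -0.1, 104.0]
ft_force: [-0.7, 0.4, 0.7]
gripper_width: 53.1
finger_force: 0.0
```

```bash
python3 -c "
from st import *
did([-1,.2,-.56]);st(1)
plan([[571.4,-306.5,250,100.8],[571.4,-306.5,125,100.8]])
im=save('scene','pics/s9.png');save('top','pics/t9.png')
r=trace('scene','scriber');print([(x['p'],x['rect']) for x in r[:2]], [(x['p'],x['rect']) for x in trace('scene','pencil')[:2]])
b=cv2.imread('pics/s9.png');o=np.zeros((600,800,3),np.uint8)
o[:320,:260]=cv2.resize(b[260:340,205:270],None,fx=4,fy=4,interpolation=cv2.INTER_CUBIC)
o[:320,270:590]=cv2.resize(b[155:195,340:380],None,fx=8,fy=8,interpolation=cv2.INTER_CUBIC)
t=cv2.imread('pics/t9.png');o[330:600,:522]=cv2.resize(t[155:200,318:405],None,fx=6,fy=6,interpolation=cv2.INTER_CUBIC)
cv2.imwrite('pics/m9.png',o)
print(proj('scene',[[571.4,-306.5,107],[571.4,-306.5,79.5]]),proj('top',[[571.4,-306.5,107]]))"
```

```text
cmd [576.99 -19.89 249.24 103.98]
31.2 [576.74 -18.13 249.4 ] Ftool [ 0.41 -0.22 -0.74] pos-cmd(tool) [ 1.77  0.08 -0.16] w 52.9 0.0
slide [-0.9226, -0.2489, -0.0025] spin 0.0177
slide [-0.9226, -0.2489, 0.4141] spin 0.0177
[(0.48, [246.9, 269.4, 7.9, 16.4])] [(0.58, [213.5, 283.1, 14.8, 36.2])]
[[362.49436691 164.5821134 ]
 [361.8086175  170.7661345 ]] [[388.47033108 177.25256129]]
```

View pics/m9.png

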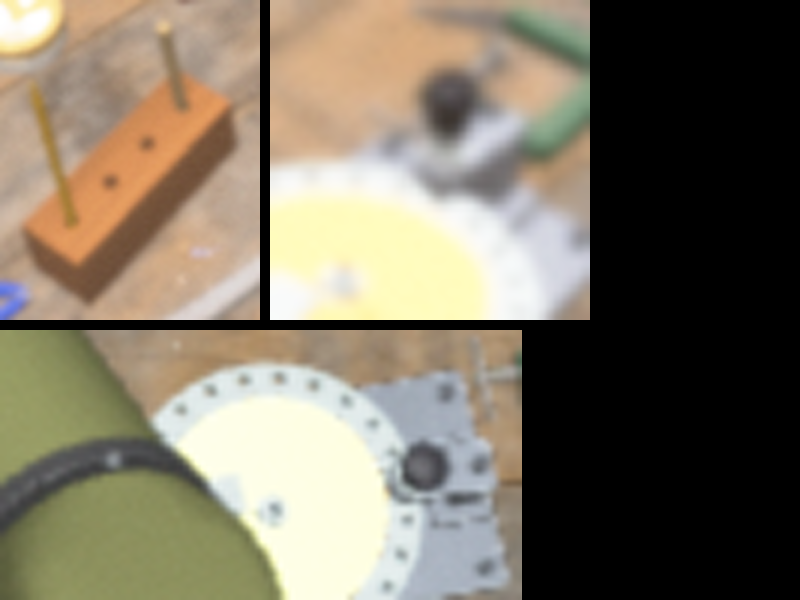

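Request:
{"method": "apply_moves", "body": {"steps": [{"slide": [-0.18, -0.05, 0], "spin": 0.018, "grip": 0.2}, {"slide": [-0.36, -0.1, 0], "spin": 0.018, "grip": 0.2}, {"slide": [-0.54, -0.15, 0], "spin": 0.018, "grip": 0.2}, {"slide": [-0.72, -0.2, 0], "spin": 0.018, "grip": 0.2}, {"slide": [-0.86, -0.235, 0], "spin": 0.018, "grip": 0.2}, {"slide": [-0.9225, -0.249, 0.1], "spin": 0.018, "grip": 0.2}, {"slide": [-0.9225, -0.249, 0.25], "spin": 0.018, "grip": 0.2}, {"slide": [-0.9225, -0.249, 0.38], "spin": 0.018, "grip": 0.2}, {"slide": [-0.9225, -0.249, 0.414], "spin": 0.018, "grip": 0.2}, {"slide": [-0.9225, -0.249, 0.414], "spin": 0.018, "grip": 0.2}, {"slide": [-0.9225, -0.249, 0.414], "spin": 0.018, "grip": 0.2}, {"slide": [-0.9225, -0.249, 0.414], "spin": 0.018, "grip": 0.2}]}}

```text
t: 32.9
tool_pos: [572.4, -306.8, 126.6]
eef_rot: [179.9, 0.1, 100.7]
ft_force: [-0.6, 0.0, 0.2]
gripper_width: 52.9
finger_force: 0.0
```

```bash
python3 -c "
from st import *
did([-.9225,-.249,.414],.018);st(3)
plan([[571.4,-306.5,75,100.74]])"
```

```text
cmd [ 571.36 -306.49  125.04  100.74]
33.05 [ 571.72 -306.77  125.82] Ftool [ 0.27 -0.33 -0.32] pos-cmd(tool) [-0.4   0.48 -1.06] w 52.9 0.0
slide [-0.0001, 0.0001, 0.1668] spin 0.0
```

Request:
{"method": "apply_moves", "body": {"squeeze": 10, "steps": [{"slide": [0, 0, 0.04], "spin": 0, "grip": 0.2}, {"slide": [0, 0, 0.08], "spin": 0, "grip": 0.2}, {"slide": [0, 0, 0.12], "spin": 0, "grip": 0.2}, {"slide": [0, 0, 0.16], "spin": 0, "grip": 0.2}, {"slide": [0, 0, 0.167], "spin": 0, "grip": 0.2}, {"slide": [0, 0, 0.167], "spin": 0, "grip": 0.2}, {"slide": [0, 0, 0.167], "spin": 0, "grip": -0.6}, {"slide": [0, 0, 0.167], "spin": 0, "grip": -0.6}, {"slide": [0, 0, 0.167], "spin": 0, "grip": -0.6}, {"slide": [0, 0, 0.167], "spin": 0, "grip": -0.6}, {"slide": [0, 0, 0.167], "spin": 0, "grip": -0.6}]}}

```text
t: 34.42
tool_pos: [573.2, -306.3, 75.5]
eef_rot: [179.8, 0.0, 100.8]
ft_force: [4.5, 0.1, -1.0]
gripper_width: 24.6
finger_force: 9.9
```

```bash
python3 -c "
from st import *
did([0,0,.167]);st(3)"
```

```text
cmd [ 571.36 -306.49   74.94  100.74]
34.575 [ 573.21 -306.3    75.5 ] Ftool [-0.68  4.56  0.2 ] pos-cmd(tool) [-0.19  1.84 -0.57] w 24.7 9.9
```

Request:
{"method": "apply_moves", "body": {"squeeze": 50, "steps": [{"slide": [0, 0.006, 0], "spin": 0, "grip": -0.6}, {"slide": [0, 0.006, 0], "spin": 0, "grip": -0.6}, {"slide": [0, 0.006, 0], "spin": 0, "grip": -0.6}, {"slide": [0, 0.006, 0], "spin": 0, "grip": -0.6}, {"slide": [0, 0.006, 0], "spin": 0, "grip": -0.6}]}}

```text
t: 35.2
tool_pos: [573.3, -306.3, 75.5]
eef_rot: [180.0, 0.0, 100.7]
ft_force: [1.4, -0.2, 6.2]
gripper_width: 23.2
finger_force: 49.0
```

```bash
python3 -c "
from st import *
did([0,.006,0]);st(3)"
```

```text
cmd [ 573.13 -306.15   74.94  100.74]
35.35 [ 573.28 -306.32   75.45] Ftool [-0.49  1.62 -5.62] pos-cmd(tool) [-0.19  0.14 -0.52] w 23.5 49.0
```

Request:
{"method": "apply_moves", "body": {"steps": [{"slide": [0, 0, -0.01], "spin": 0, "grip": -0.6}, {"slide": [0, 0, -0.02], "spin": 0, "grip": -0.6}, {"slide": [0, 0, -0.03], "spin": 0, "grip": -0.6}, {"slide": [0, 0, -0.04], "spin": 0, "grip": -0.6}, {"slide": [0, 0, -0.045], "spin": 0, "grip": -0.6}, {"slide": [0, 0, -0.045], "spin": 0, "grip": -0.6}, {"slide": [0, 0, -0.045], "spin": 0, "grip": -0.6}, {"slide": [0, 0, -0.045], "spin": 0, "grip": -0.6}, {"slide": [0, 0, -0.045], "spin": 0, "grip": -0.6}]}}

```text
t: 36.48
tool_pos: [573.2, -306.2, 86.5]
eef_rot: [180.0, -0.1, 100.7]
ft_force: [7.5, -0.8, -10.5]
gripper_width: 23.2
finger_force: 50.1
```

```bash
python3 -c "
from st import *
did([0,0,-.045]);st(3)"
```

```text
cmd [ 573.13 -306.15   88.44  100.74]
36.625 [ 573.14 -306.22   86.51] Ftool [-2.7   6.43 10.68] pos-cmd(tool) [-0.06  0.    1.92] w 23.1 50.1
```

Request:
{"method": "apply_moves", "body": {"steps": [{"slide": [0, 0, -0.005], "spin": 0, "grip": -0.6}, {"slide": [0, 0, -0.009], "spin": 0, "grip": -0.6}, {"slide": [0, 0, -0.012], "spin": 0, "grip": -0.6}, {"slide": [0, 0, -0.012], "spin": 0, "grip": -0.6}, {"slide": [0, 0, -0.012], "spin": 0, "grip": -0.6}, {"slide": [0, 0, -0.012], "spin": 0, "grip": -0.6}, {"slide": [0, 0, -0.012], "spin": 0, "grip": -0.6}, {"slide": [0, 0, -0.012], "spin": 0, "grip": -0.6}]}}

```text
t: 37.62
tool_pos: [573.0, -306.2, 88.8]
eef_rot: [-180.0, -0.1, 100.7]
ft_force: [10.1, -0.9, -18.1]
gripper_width: 23.4
finger_force: 50.7
```

```bash
python3 -c "
from st import *
did([0,0,-.012]);st(6)"
```

```text
cmd [ 573.13 -306.15   92.04  100.74]
37.925 [ 573.02 -306.17   88.74] Ftool [-3.42  8.86 18.72] pos-cmd(tool) [-0.01 -0.13  3.28] w 23.4 50.7
```

```bash
python3 -c "
from st import *
st(3); r=trace('scene','scriber');print([(x['p'],x['rect']) for x in r[:2]]); print(job_done())"
```

```text
38.075 [ 573.03 -306.22   88.78] Ftool [-3.76  9.54 19.26] pos-cmd(tool) [-0.01 -0.11  3.26] w 23.4 50.7
[(0.48, [246.9, 269.4, 7.9, 16.4])]
the job is handed in; nothing more can be done
None
```

I handed the job in at about 38 s: the line is scribed, the scriber is back upright in its own hole, and the plunger is held up against its stop (tool raised 13.3 mm, 51 N grip). No verdict came back. I scribed the line twice along the same path because the first stroke ran off the blank's rim, and I viewed 12 pictures, over the limit of 10.

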